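Tuck the last trunking lid under its neighbour's lap and hold it down

ROBOT

A 7-joint arm with a two-finger parallel gripper is mounted at the origin on the work surface. World frame = base frame: x ahead of the robot, y to its left, z up, the work surface at z = 0. Lengths are in m, angles in rad, forces in N, time in s.
With the tool pointing down it reaches from about 0.4 to 0.85 m from the base axis. Payload 10.4 kg.
Tool frame: the origin (TCP) lies midway between the tips of the shut fingers; the grasp point (between the pads) lies 19 mm behind it; z points along the fingers, x is the direction in which the jaws open and shut, and the axes are right-handed (so a half turn about z gives the same grasp; the last joint's range is limited). The gripper opens to 85 mm and grips with 20 to 120 N. Pads are 22 mm wide; open, the fingers measure 114 mm over their backs; the gripper's body (76 mm by 85 mm) begins 54 mm behind the grasp point. The pads swing forward as they close: fully open they stand 13 mm farther back than shut.
Start: joints at [1.285, 0.332, -0.065, 1.46, 0.022, 1.35, -0.088], TCP at [0.162, -0.604, 0.197] pointing down, gripper open.
Joint ranges: [-2.6, 2.6], [-0.5, 2.12], [-1.47, 1.34], [0.16, 2.42], [-1.27, 4.41], [0.06, 2.06], [-2.6, 2.6]. Speed limits (rad/s): [2.22, 2.22, 2.79, 2.79, 3.14, 3.14, 3.14].

INTERFACE

Orientations are given as a unit quaternion [x, y, z, w].
In Python, from workcell import telemetry, eyes, order gives the robot as it stands.
- The arm moves only by the tool servo_tool, never from a script. Its argument "deltas" is a list of rows, each a list of 3 entries, a list of its own where there are three numbers: the shift along the tool's x, y, z in cm, then the turn about the tool's z in rad, then the finger opening in cm, from 0 to 8.54. A call has 1 to 12 rows; each row shifts and turns the pose as measured when the row begins, along the tool's axes as they then stand; what a row does not reach is not made up. A row lasts 1/12 s, in which the tool goes at most 41.7 mm and 7.16 degrees, less where a joint would pass 70% of its speed; a pose out of reach is approached as far as the arm can. A call is refused whole if a number of a shift passes 4.17 or a number of a turn 0.125, either way. A call with a gripper value outside its range is refused whole. The fingers move at their own pace and stop on an object; "force" is the grip in N (left out, the last holds). Time passes only in rows, so rows that do not move let the fingers close. It gives the time, the measured TCP pose, the force and the opening at its end, in the units of the state.
- telemetry.get_obs(): the state, without advancing time (a new reading comes with each control period).
- eyes.camera(name): name is "scene" or "top" or "wrist"; returns (picture, depth): 420x560x3 uint8, blue, green, red; 420x560 float32, m along the optical axis (not along the pixel's ray), 0 where there is no reading.
- eyes.calibration(name): a dict with "fx", "fy", "cx", "cy" (pixels), "rvec" (rotation vector, rad) and "tvec" (3), from world to camera coordinates, as OpenCV has them. Camera axes: x right, y down, z forward; pixel columns grow to the right and rows downward; lengths in m; the calibration is good to about 2 mm. A picture is of the moment at which its call begins: read the wrist's pose just before it. calibration takes no time and is no camera call; for the wrist camera it gives the pose at the moment of the call.
- order.hand_in(): hands the job in, once; it reports no verdict.
The state is a dict: "clock": time; "joint_pos": joint angles; "joint_velocities": joint speeds; "tau": joint torques, N m; "position": TCP position; "ee_rot": TCP orientation; "ft_force": force on the tool from outside, world axes, zero at the start; "torque": the same for the moment, N m; "grip_width": opening from 0.0 (shut) to 1.0 (fully open).
Only numpy, scipy, OpenCV 4.12 (cv2) and the standard library are available. Lean on these libraries where they do the work, as an engineer would, in place of code of your own. Each camera call takes 0.05 s, during which the arm holds its last target. There are 200 camera calls.

TASK

The steel cable trunking on the plywood board still has an open stretch at one end. Close it with the longer of the two loose lids: slide the lid's end fully home under the raised lap of the lid that is already screwed on, without lifting that lid, and leave the other things on the bench where they are. Finish still holding the lid pressed firmly down, flat on the trunking, ready for its screws: do not let go.

Things in the scene. Friction and masses are not known exactly. Their poses are not given: they have to be found in the camera images.
- lid: The lid to fit: metal channel lid 200 long, 57 wide, 12 mm high, flat side up on the bench, ends alike, 0.13 to 0.2 kg. Top sheet 2.5 mm thick; side flanges turn down 9.5 mm below it, 52 mm clear between them. Origin: centre of length and width, at the flanges' lower edge (12 mm under the top face). x along its length, y across, z up. Can be gripped across its width from above.
- trunking: Open-topped steel trunking fixed on a plywood board (12 mm thick, 270 x 560 mm): 46 wide, 50 high, 540 mm long, closed ends, wires inside. Two flat lips along the top carry the lids. Origin: centre of its underside, on the board. y along it, +y from the open end to the screwed lids; x across; z up. Open stretch: y = -270 (its end) to -105 mm (mouth of the lap). Its top is 62 mm above the bench.
- lap_mouth (a point): On the trunking's centre line, level with its lips' top face, under the mouth of the lap. Axes as the trunking's: +y goes in under the lap. The lap is a hood 35 mm deep, 63 mm wide inside, roof underside 5.5 mm above the lips, side walls down to 9.5 mm below them; a step at its inner end stops the lid. Lid fully home and seated: its origin at y = -65, z = -9.5 mm from here, its x along y.
- lap_edge (a point): Middle of the top of the lap's mouth edge on the screwed lid; 7.5 mm above lap_mouth when the screwed lid lies flat. It rises with that lid.
- lap_lid (a joint): How far the screwed lid is lifted, rad: 0 lies flat, positive lifted, up to 0.35. Its screw is 195 mm from the mouth of the lap and only that end is fast: about 2.5 N upwards at the mouth begins to lift it, and it springs back.
- board: The plywood board under the trunking, fixed on the bench. Origin: centre of its underside; axes as the trunking's, whose centre line is at x = -70 mm. Two white double sockets (36 mm high, one with a charger plugged in, 66 mm) stand on it at x = 32 to 118 mm; the side at x below -100 mm is bare.
- offcut: Short offcut of the same lid, 110 mm long, 57 mm wide, 12 mm high, lying flat side up on the bench beside the lid (which of the two is nearer the board varies). Not used; leave it. Origin as the lid's.
- tub: Open white plastic tub of screws, 64 mm across the rim, 42 mm high, standing on the board about 155 mm to the trunking's +x side near its open end. Origin: centre of its underside. Leave it.
- screwdriver: Screwdriver 200 mm long, black handle, lying on the bench beyond the lids. Leave it.
- charger: Black plug-in charger block, 42 x 70 x 28 mm, lying on the bench. Origin: centre of its underside. Leave it.
- tape: Roll of black insulating tape, 90 mm across, 19 mm high, lying flat on the bench. Origin: centre of its underside. Leave it.
There are look-alikes about, which are no part of the job. Leave any turquoise look-alike of the lid alone.

How it is judged:
On the way:
1. the lid's end is tucked under the lap (y of lid in the frame of lap_mouth between -0.085 and -0.058 m and x of lid in the frame of lap_mouth between -0.007 and 0.007 m and z of lid in the frame of lap_mouth below -0.005 m and angle between lid's own z axis and vertical below 0.08 rad), for 0.1 s.
At the end, for the whole second after the job is handed in: Lid level on the trunking (seated height to 2.5 mm, 0.025 rad; 7 mm and 0.06 rad off line), its end at least 27 mm under the lap (35 is home); screwed lid flat (under 0.015 rad); fingers on the lid (over 3 N) pressing it on the trunking with over 5 N, at rest (y of lid in the frame of lap_mouth between -0.073 and -0.058 m and x of lid in the frame of lap_mouth between -0.007 and 0.007 m and z of lid in the frame of lap_mouth between -0.0125 and -0.007 m and angle between lid's own z axis and vertical below 0.025 rad and angle between the x axis of lid and the y axis of trunking, either way round below 0.06 rad and value of joint lap_lid below 0.015 rad and contact force between lid and trunking above 5 N and contact force between the fingers and lid above 3 N and linear speed of lid below 0.01 m/s); the arm keeps its last pose, push and grip.
It fails at once if the screwed lid is lifted by more than 8 mm at its lap (value of joint lap_lid above 0.04 rad).
It fails at once if the offcut, tub, screwdriver, charger or tape is moved by more than 25 mm (distance of any of offcut, tub, screwdriver, charger, tape from where it was at the start of the episode above 0.025 m).
It also fails if it takes over 35 s, if anything falls off the work surface, if the arm or the gripper's body presses on something with over 40 N, if the wrist force passes 120 N, or if a joint passes its speed limit or range.

## Working session

There is one attempt and no reset: what is moved stays moved. The work goes in short steps, Python scripts to look and compute and a tool call to move; the robot and the scene stay as the last step left them, time stands still between calls to the robot, and variables do not carry over. Pictures are saved under pics/ and viewed, about 8 in all and at most 12, crops included, and the job is handed in when it is done.

Besides the shell and the picture viewer there is one more tool, called after ">>>" as a command line: name --argument value ..., lists and objects as JSON in quotes. servo_tool: Moves the arm, as the interface text tells. Its arguments: {"type":"object","properties":{"deltas":{"type":"array"},"force":{"type":"number"}},"required":["deltas"]}

```bash
ls; mkdir -p pics
cat > h.py <<'E'
import numpy as np,cv2
from workcell import telemetry,eyes,order
def cal(n):
    c=eyes.calibration(n);R=cv2.Rodrigues(np.array(c["rvec"],float))[0];return c,R,np.array(c["tvec"],float).ravel()
def cloud(n,d,k=None):
    c,R,t=k or cal(n);v,u=np.indices(d.shape)
    P=np.stack([(u-c["cx"])/c["fx"]*d,(v-c["cy"])/c["fy"]*d,d],-1)
    return (P-t)@R
def snap(n,f):
    k=cal(n);p,d=eyes.camera(n);cv2.imwrite(f"pics/{f}.png",p);np.save(f"pics/{f}.npy",cloud(n,d,k));return p,d
def st():
    o=telemetry.get_obs();print({k:np.round(o[k],4).tolist() for k in("clock","position","ee_rot","ft_force","torque","grip_width","joint_pos")})
E
python3 - <<'E'
from h import *
st()
for n in("scene","top"):
    snap(n,n+"0");c,R,t=cal(n);print(n,-R.T@t,c)
a=np.hstack([cv2.imread("pics/scene0.png"),cv2.imread("pics/top0.png")])
E
```

```text
pics
{'clock': 0.0, 'position': [0.1622, -0.6031, 0.1965], 'ee_rot': [0.7937, -0.6084, -0.0006, -0.0004], 'ft_force': [-0.8593, 0.4075, -0.4843], 'torque': [0.0117, -0.0257, -0.0589], 'grip_width': 0.998, 'joint_pos': [1.2854, 0.3328, -0.0647, 1.461, 0.0216, 1.3499, -0.0885]}
scene [ 1.0232937  -0.56838917  1.027993  ] {'fx': 399.9821105353874, 'fy': 399.9821105353874, 'cx': 276.70223307621615, 'cy': 214.4795311131447, 'rvec': array([ 2.32513088,  1.02607958, -0.3359751 ]), 'tvec': array([-0.27016938, -0.30957321,  1.50271048])}
top [ 0.2185971  -0.09058498  1.66783914] {'fx': 529.7818644844722, 'fy': 529.7818644844722, 'cx': 281.37093123126465, 'cy': 209.12500780012363, 'rvec': array([ 2.14381726, -2.12205937,  0.17259743]), 'tvec': array([-0.08713752,  0.48994305,  1.6093603 ])}
```

View pics/top0.png

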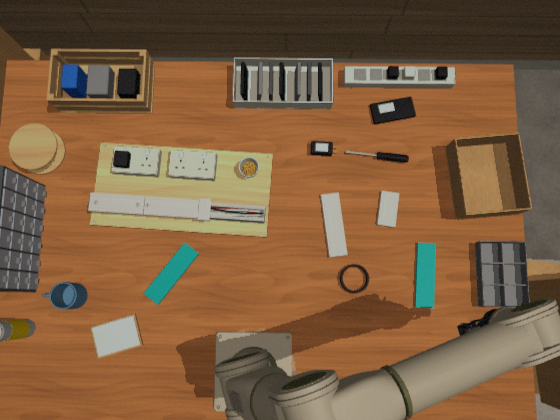

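View pics/scene0.png

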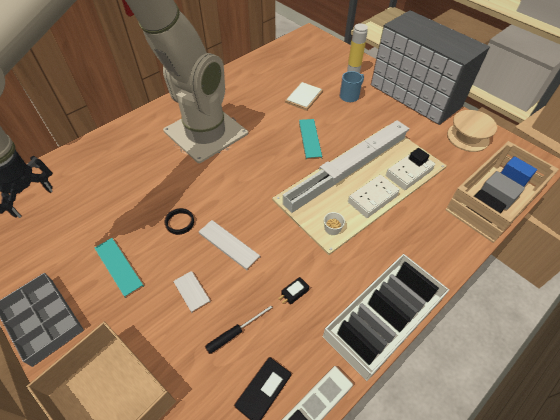

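The top view shows the long white lid at about (334,225), the offcut at (388,208), and the trunking from (90,205) to (265,212). Its open end is at right and the lap mouth is at about (207,209). I'll measure these next.

```bash
cat > m.py <<'E'
from h import *
def rect(n,zlo,zhi,box,white=True):
    p=cv2.imread(f"pics/{n}.png");X=np.load(f"pics/{n}.npy")
    s=p.astype(int);m=(X[...,2]>zlo)&(X[...,2]<zhi)&(X[...,0]>box[0])&(X[...,0]<box[1])&(X[...,1]>box[2])&(X[...,1]<box[3])
    if white:m&=(s.min(-1)>120)&(s.max(-1)-s.min(-1)<50)
    q,l,a,c=cv2.connectedComponentsWithStats(m.astype(np.uint8))
    if q<2:return None
    m=l==1+a[1:,4].argmax();P=X[m]
    r=cv2.minAreaRect((P[:,:2]*1000).astype(np.float32));print(n,m.sum(),"z",np.median(P[:,2]).round(4),"rect",np.round(r[0],1),np.round(r[1],1),round(r[2],2),"mean",P[:,:2].mean(0).round(4))
    e=np.linalg.eigh(np.cov(P[:,:2].T))[1][:,1];print("   axis deg",np.degrees(np.arctan2(e[1],e[0])).round(2))
E
python3 - <<'E'
from m import *
X=np.load("pics/top0.npy")
for uv in [(334,225),(388,208),(250,212),(207,209),(170,206),(265,225),(300,225),(240,228)]: print(uv,X[uv[1],uv[0]].round(4))
l=X[225,334];o=X[208,388];t=X[206,170]
for n in("top0","scene0"):
    print("lid");rect(n,.004,.025,(l[0]-.13,l[0]+.13,l[1]-.085,l[1]+.1))
    print("off");rect(n,.004,.025,(o[0]-.1,o[0]+.1,o[1]-.06,o[1]+.1))
    print("trunk all");rect(n,.052,.085,(t[0]-.1,t[0]+.05,t[1]-.5,t[1]+.4),False)
    print("board");rect(n,.006,.02,(.2,.75,t[1]-.5,t[1]+.4),False)
p=cv2.imread("pics/top0.png");cv2.imwrite("pics/c1.png",cv2.resize(p[185:235,180:280],None,fx=8,fy=8,interpolation=cv2.INTER_CUBIC))
E
```

```text
(334, 225) [ 0.4462 -0.2482  0.0139]
(388, 208) [ 0.5033 -0.4206  0.0077]
(250, 212) [0.4839 0.0167 0.0212]
(207, 209) [0.4843 0.1455 0.068 ]
(170, 206) [0.4928 0.2597 0.0665]
(265, 225) [ 0.444  -0.031   0.0144]
(300, 225) [ 0.4465 -0.1415  0.0045]
(240, 228) [0.4336 0.0475 0.0148]
lid
top0 1109 z 0.013 rect [ 450.4 -247.5] [201.8  57.6] 7.72 mean [ 0.4483 -0.2472]
   axis deg -172.49
off
top0 603 z 0.0129 rect [ 500.7 -419.8] [ 57.9 112.8] 81.88 mean [ 0.5004 -0.4196]
   axis deg 172.36
trunk all
top0 2699 z 0.0652 rect [487.3 241.2] [541.3  67.7] 87.35 mean [0.4903 0.282 ]
   axis deg 86.55
board
top0 7819 z 0.0128 rect [560.2 237.4] [572.4 284.5] 87.05 mean [0.549  0.2187]
   axis deg 88.8
lid
scene0 1124 z 0.0118 rect [ 452.1 -243.2] [202.2  61.3] 7.78 mean [ 0.4555 -0.2451]
   axis deg -172.24
off
scene0 750 z 0.0116 rect [ 504.4 -416.1] [ 57.1 110.6] 81.68 mean [ 0.506  -0.4167]
   axis deg 171.95
trunk all
scene0 1873 z 0.0642 rect [492.  244.8] [545.9  69.6] 86.58 mean [0.4956 0.2603]
   axis deg 86.76
board
scene0 5154 z 0.0124 rect [558.9 242.2] [568.4 278. ] 86.56 mean [0.5849 0.1726]
   axis deg 86.2
```

View pics/c1.png

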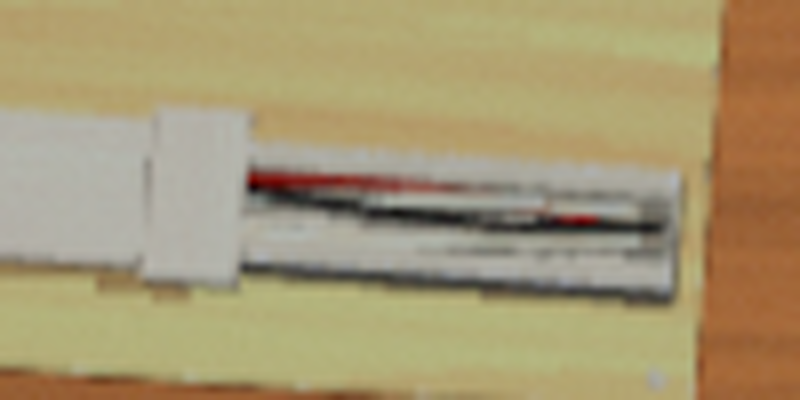

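The crop shows the lap hood at x≈145–245, with the lips running out to the open end at x≈680. The measured sizes agree with the ones given: lid 202x58 mm, trunking 541 mm. Moving above the lid now.

>>> servo_tool --deltas '[[[-2.26, -3.1, 0], 0, 8.54], [[-2.26, -3.1, 0], 0, 8.54], [[-2.26, -3.1, 0], 0, 8.54], [[-2.26, -3.1, 0], 0, 8.54], [[-2.26, -3.1, 0], 0, 8.54], [[-2.26, -3.1, 0], 0, 8.54], [[-2.26, -3.1, 0], 0, 8.54], [[-2.26, -3.1, 0], 0, 8.54], [[-2.26, -3.1, 0], 0, 8.54], [[-2.26, -3.1, 0], 0, 8.54], [[-2.26, -3.1, 0], 0.06, 8.54], [[-2, -2.8, 0], 0.07, 8.54]]'

```text
clock: 1.1
position: [0.4535, -0.2392, 0.1908]
ee_rot: [0.746, -0.665, -0.004, 0.002]
ft_force: [1.2, -1.2, -1.0]
grip_width: 0.997
```

```bash
cat >> h.py <<'E'
from scipy.spatial.transform import Rotation as Ro
def go(x,y,z,ang=None):
    "tool-frame shift (cm) to world xyz, turn about tool z to bring tool-x to ang deg"
    o=telemetry.get_obs();R=Ro.from_quat(o["ee_rot"]).as_matrix()
    print("pos",np.round(o["position"],4),"t",round(o["clock"],2),"F",np.round(o["ft_force"],1),"g",round(o["grip_width"]*85.4,1))
    a=np.degrees(np.arctan2(R[1,0],R[0,0]));print("tool x deg",round(a,2),"tilt",np.round(R[:2,2],4),"shift cm",np.round(R.T@(np.array([x,y,z])-o["position"])*100,2),"turn", None if ang is None else round(-np.radians(ang-a),3))
E
python3 - <<'E'
from h import *
go(.451,-.2455,.197,-82.4); snap("wrist","w1");c,R,t=cal("wrist");print(-R.T@t)
E
```

```text
pos [ 0.4535 -0.2392  0.1908] t 1.1 F [ 1.2 -1.2 -1. ] g 85.2
tool x deg -83.43 tilt [-0.0088  0.0036] shift cm [ 0.59  0.33 -0.62] turn -0.018
[ 0.54099655 -0.22416241  0.36664222]
```

View pics/w1.png

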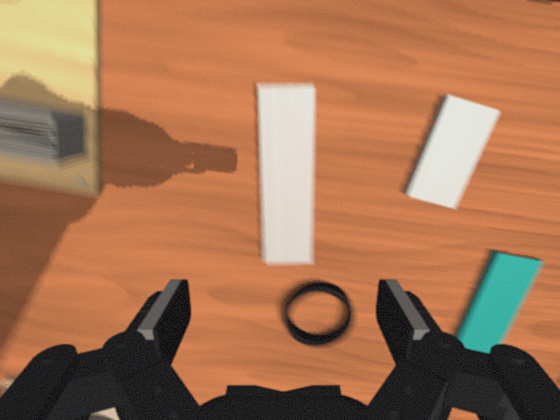

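The wrist view shows the lid from (285,85) to (290,265), between the fingers laterally, with the tape at (318,312) and the offcut at (452,152). I'll measure the lid from this depth image.

Run:
```python
from m import *
snap("wrist","w2")
for n in("w1","w2"): rect(n,.005,.03,(.3,.6,-.33,-.16))
go(.451,-.2465,.10,-82.4)
```

```text
w1 8494 z 0.0117 rect [ 451.9 -243.8] [196.1  55.4] 7.24 mean [ 0.4615 -0.2427]
   axis deg -172.69
w2 8894 z 0.0117 rect [ 450.2 -245.5] [199.8  57.1] 7.62 mean [ 0.4593 -0.2443]
   axis deg -172.26
pos [ 0.4562 -0.2356  0.1907] t 1.2 F [-0.2  0.1 -0.3] g 85.4
tool x deg -83.02 tilt [-0.0075  0.0055] shift cm [1.08 0.59 9.07] turn -0.011
```

>>> servo_tool --deltas '[[[0.5, 0.3, 2], -0.01, 8], [[0.4, 0.2, 3], 0, 7.5], [[0.1, 0, 3], 0, 7.5], [[0, 0, 3], 0, 7.5], [[0, 0, 2], 0, 7.5], [[0, 0, 0], 0, 7.5]]'

```text
clock: 1.7
position: [0.4528, -0.2446, 0.0563]
ee_rot: [0.754, -0.657, -0.003, 0.0]
ft_force: [0.3, 0.1, 0.3]
grip_width: 0.876
```

Run:
```python
from m import *
go(.451,-.2455,-0.001,-82.4)
```

```text
pos [ 0.4528 -0.2446  0.0563] t 1.7 F [0.3 0.1 0.3] g 74.8
tool x deg -82.09 tilt [-0.0054  0.004 ] shift cm [0.09 0.16 5.73] turn 0.005
```

>>> servo_tool --deltas '[[[0.1, 0.15, 2], 0.005, 7.5], [[0, 0, 2], 0, 7.5], [[0, 0, 1], 0, 7.2], [[0, 0, 0.4], 0, 7], [[0, 0, 0], 0, 7]]'

```text
clock: 2.12
position: [0.4515, -0.2472, 0.0033]
ee_rot: [0.752, -0.659, -0.003, 0.0]
ft_force: [-0.2, -0.1, 0.0]
grip_width: 0.823
```

Run:
```python
from m import *
go(.451,-.2455,-0.001,-82.4)
```

```text
pos [ 0.4515 -0.2472  0.0033] t 2.12 F [-0.2 -0.1  0. ] g 70.2
tool x deg -82.42 tilt [-0.0051  0.0033] shift cm [-0.17  0.03  0.43] turn -0.0
```

>>> servo_tool --deltas '[[[-0.17, 0, 0.42], 0, 6.8], [[0, 0, 0.1], 0, 6], [[0, 0, 0], 0, 5], [[0, 0, 0], 0, 4.5], [[0, 0, 0], 0, 4.5], [[0, 0, 0], 0, 4.5]]' --force 90

```text
clock: 2.62
position: [0.4541, -0.2468, 0.0023]
ee_rot: [0.752, -0.659, 0.0, -0.0]
ft_force: [-0.1, -0.6, -0.2]
grip_width: 0.529
```

Run:
```python
from m import *
st();snap("wrist","w3")
```

```text
{'clock': 2.6167, 'position': [0.4541, -0.2468, 0.0023], 'ee_rot': [0.7523, -0.6588, 0.0001, -0.0001], 'ft_force': [-0.1366, -0.5785, -0.1562], 'torque': [0.0178, 0.0338, -0.0474], 'grip_width': 0.5285, 'joint_pos': [0.7535, 0.3305, -0.39, 1.9289, 0.1567, 0.9111, -1.1522]}
```

View pics/w3.png

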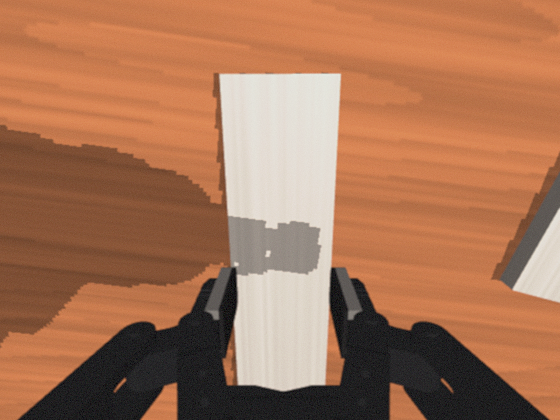

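The fingers read 45 mm, which is less than the lid's 57 mm width, so they may have closed above it. In the picture the tips are at about (228,270) and (343,270), right at the lid's edges. I'll check their height from depth.

Run:
```python
from m import *
X=np.load("pics/w3.npy");p=cv2.imread("pics/w3.png").astype(int)
o=telemetry.get_obs();R=Ro.from_quat(o["ee_rot"]).as_matrix()
L=(X-o["position"])@R*1000
for v in(266,270,274,280,290,310,330):
    print(v,[(u,L[v,u].round(0).astype(int).tolist()) for u in(205,215,222,228,234,240,330,335,342,350,358)])
c,Rc,t=cal("wrist")
for w in(45,57):
  for z in(0,-5,-10,-19):
    for s in(-1,1):
      P=R@np.array([s*w/2e3,.011*-1,z/1e3])+o["position"];q=Rc@P+t;print(w,z,s,(q[0]/q[2]*c["fx"]+c["cx"]).round(),(q[1]/q[2]*c["fy"]+c["cy"]).round())
rect("w3",.005,.03,(.3,.6,-.33,-.16))
```

```text
266 [(205, [-48, 11, 2]), (215, [-42, 11, 3]), (222, [-37, 11, 3]), (228, [-34, 11, 3]), (234, [-28, 5, -9]), (240, [-24, 4, -10]), (330, [27, 5, -9]), (335, [32, 11, 2]), (342, [36, 11, 3]), (350, [41, 11, 3]), (358, [46, 11, 2])]
270 [(205, [-48, 14, 3]), (215, [-42, 14, 2]), (222, [-28, -11, -43]), (228, [-25, -11, -43]), (234, [-23, -10, -42]), (240, [-25, 8, -9]), (330, [22, -8, -38]), (335, [24, -10, -42]), (342, [27, -11, -43]), (350, [41, 14, 2]), (358, [46, 14, 3])]
274 [(205, [-48, 17, 3]), (215, [-42, 16, 2]), (222, [-27, -10, -46]), (228, [-25, -10, -46]), (234, [-23, -8, -42]), (240, [-25, 10, -10]), (330, [22, -6, -39]), (335, [23, -11, -47]), (342, [26, -10, -46]), (350, [41, 16, 2]), (358, [46, 17, 3])]
280 [(205, [-48, 20, 2]), (215, [-31, -6, -44]), (222, [-27, -10, -51]), (228, [-24, -10, -52]), (234, [-23, -5, -43]), (240, [-25, 14, -9]), (330, [22, -4, -40]), (335, [22, -10, -51]), (342, [25, -10, -52]), (350, [30, -6, -45]), (358, [34, -7, -45])]
290 [(205, [-34, -6, -52]), (215, [-28, -10, -59]), (222, [-25, -10, -59]), (228, [-23, -10, -59]), (234, [-23, -1, -
[... 377 characters left out ...]
[28, -10, -73])]
330 [(205, [-26, -12, -87]), (215, [-24, -6, -79]), (222, [-23, -1, -73]), (228, [-23, 6, -63]), (234, [-30, 49, -9]), (240, [-26, 48, -10]), (330, [31, 57, 2]), (335, [22, 10, -59]), (342, [22, -2, -74]), (350, [24, -6, -79]), (358, [25, -11, -85])]
45 0 -1 244.0 234.0
45 0 1 322.0 234.0
45 -5 -1 243.0 237.0
45 -5 1 323.0 237.0
45 -10 -1 242.0 241.0
45 -10 1 324.0 241.0
45 -19 -1 240.0 248.0
45 -19 1 326.0 248.0
57 0 -1 234.0 234.0
57 0 1 332.0 234.0
57 -5 -1 233.0 237.0
57 -5 1 333.0 237.0
57 -10 -1 232.0 241.0
57 -10 1 335.0 241.0
57 -19 -1 229.0 248.0
57 -19 1 337.0 248.0
w3 32089 z 0.0116 rect [ 453.6 -245.1] [192.6  57.2] 7.66 mean [ 0.4712 -0.243 ]
   axis deg -172.13
```

Depth puts the finger tips about 40 mm behind the reported TCP, at z≈0.04 and so above the lid. That disagrees with the stated tool frame, so I'll check it independently with the scene camera.

Run:
```python
from m import *
for n in("scene","top"):
    p,d=snap(n,n+"1");X=np.load(f"pics/{n}1.npy");o=telemetry.get_obs()
    dk=(p.max(-1)<70)&(np.hypot(X[...,0]-o["position"][0],X[...,1]-o["position"][1])<.12)&(X[...,2]>.016)
    z=np.sort(X[...,2][dk]);print(n,dk.sum(),z[:30:3].round(3))
    if n=="scene":
        v,u=np.nonzero(dk);i=np.argsort(X[v,u,2])[:12];print([(u[k],v[k],X[v[k],u[k]].round(3).tolist()) for k in i]);u0,v0=int(u.mean()),int(v.mean())
        cv2.imwrite("pics/c2.png",cv2.resize(p[v0-50:v0+70,u0-80:u0+80],None,fx=4,fy=4,interpolation=cv2.INTER_CUBIC));print(u0-80,v0-50)
```

```text
scene 807 [0.045 0.048 0.049 0.053 0.055 0.056 0.057 0.059 0.062 0.064]
[(np.int64(234), np.int64(234), [0.458, -0.223, 0.045]), (np.int64(235), np.int64(234), [0.461, -0.221, 0.046]), (np.int64(233), np.int64(233), [0.454, -0.223, 0.047]), (np.int64(222), np.int64(245), [0.466, -0.273, 0.048]), (np.int64(232), np.int64(232), [0.451, -0.224, 0.049]), (np.int64(234), np.int64(233), [0.458, -0.222, 0.049]), (np.int64(231), np.int64(231), [0.446, -0.224, 0.049]), (np.int64(233), np.int64(232), [0.454, -0.223, 0.052]), (np.int64(237), np.int64(230), [0.457, -0.209, 0.052]), (np.int64(232), np.int64(231), [0.451, -0.223, 0.053]), (np.int64(233), np.int64(231), [0.453, -0.221, 0.054]), (np.int64(221), np.int64(245), [0.468, -0.277, 0.054])]
145 170
top 74 [0.1   0.123 0.13  0.131 0.133 0.135 0.137 0.137 0.138 0.138]
```

View pics/c2.png

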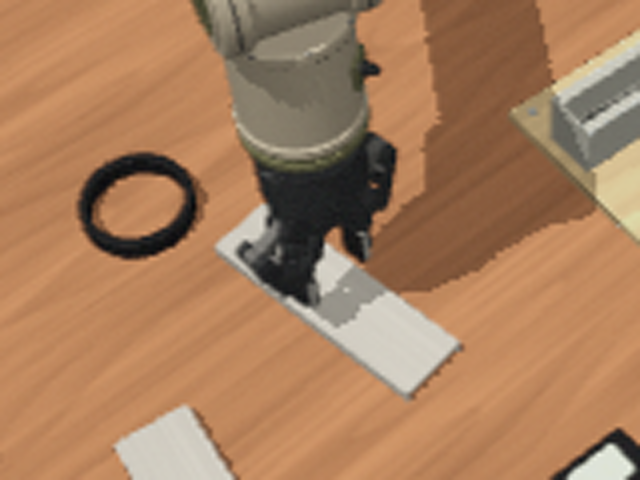

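The scene crop confirms it: the tips at about (315,300) and (365,255) hover over the lid, at z≈0.043 by depth. The fingers really end about 40 mm behind the reported TCP, so I'll work with that offset. I'll open and descend further in small steps.

>>> servo_tool --deltas '[[[-0.1, 0.3, 0], 0, 7], [[0, 0, 0], 0, 7.2], [[0, 0, 0], 0, 7.2], [[0, 0, 1], 0, 7.2], [[0, 0, 1], 0, 7.2], [[0, 0, 0.7], 0, 7.2], [[0, 0, 0.3], 0, 7.2], [[0, 0, 0], 0, 7.2]]' --force 90

```text
clock: 3.43
position: [0.4497, -0.2458, -0.032]
ee_rot: [0.752, -0.659, -0.001, 0.0]
ft_force: [-0.0, -0.8, 0.1]
grip_width: 0.841
```

```bash
cat >> m.py <<'E'
def tips(n):
    p,d=snap("wrist",n);X=np.load(f"pics/{n}.npy");o=telemetry.get_obs();R=Ro.from_quat(o["ee_rot"]).as_matrix()
    L=(X-o["position"])@R*1000
    for s in(-1,1):
        m=(p.max(-1)<130)&(abs(L[...,1])<13)&(s*L[...,0]>15)&(s*L[...,0]<60)&(L[...,2]<-15)&(L[...,2]>-75)
        Q=L[m];i=np.argsort(-Q[:,2])[:15];print("tip",s,np.median(Q[i],0).round(1),"world z",np.median(X[m][i,2]).round(4),"pad x",np.percentile(s*Q[:,0],2).round(1))
E
python3 - <<'E'
from m import *
go(.4505,-.2455,-0.037,-82.4); tips("w4"); rect("w4",.007,.03,(.3,.6,-.33,-.16))
E
```

```text
pos [ 0.4497 -0.2458 -0.032 ] t 3.43 F [-0.  -0.8  0.1] g 71.8
tool x deg -82.43 tilt [-0.0012  0.0008] shift cm [-0.02 -0.09  0.5 ] turn -0.001
tip -1 [-48.3  -6.6 -29.9] world z -0.0018 pad x 32.4
tip 1 [ 34.5  -2.2 -30.1] world z -0.0016 pad x 32.1
w4 43586 z 0.0117 rect [ 469.4 -243.1] [161.2  57.4] 7.72 mean [ 0.485 -0.241]
   axis deg -172.32
```

```bash
sed -i 's/&(L\[...,2\]>-75)/\&(L[...,2]>-75)\&(X[...,2]>.004)/' m.py
python3 - <<'E'
from m import *
tips("w5")
E
```

```text
tip -1 [-36.7   4.  -41.5] world z 0.0104 pad x 36.2
tip 1 [ 35.5  -4.  -42.3] world z 0.0111 pad x 35.2
```

>>> servo_tool --deltas '[[[0, -0.1, 0.45], 0, 7], [[0, 0, 0.1], 0, 6.4], [[0, 0, 0], 0, 5.5], [[0, 0, 0], 0, 5], [[0, 0, 0], 0, 5], [[0, 0, 0], 0, 5]]' --force 90

```text
clock: 4.03
position: [0.4523, -0.2464, -0.0354]
ee_rot: [0.752, -0.659, 0.001, -0.0]
ft_force: [0.2, 0.3, -2.3]
grip_width: 0.637
```

Run:
```python
from m import *
go(.4505,-.2455,-0.037,-82.4); tips("w6")
```

```text
pos [ 0.4523 -0.2464 -0.0354] t 4.03 F [ 0.2  0.3 -2.3] g 54.4
tool x deg -82.42 tilt [ 0.0014 -0.0011] shift cm [-0.12  0.17  0.15] turn -0.0
tip -1 [-32.  -10.1 -41.6] world z 0.0061 pad x 27.3
tip 1 [ 31.7 -10.2 -41.5] world z 0.0061 pad x 26.7
```

>>> servo_tool --deltas '[[[0, 0, -0.5], 0, 4.5], [[0, 0, -1], 0, 4.5], [[0, 0, -2], 0, 4.5], [[0, 0, -2.5], 0, 4.5], [[0, 0, -2.5], 0, 4.5], [[0, 0, -2.5], 0, 4.5], [[0, 0, -2], 0, 4.5], [[0, 0, -1], 0, 4.5], [[0, 0, 0], 0, 4.5]]' --force 110

```text
clock: 4.83
position: [0.4509, -0.2449, 0.1149]
ee_rot: [0.753, -0.658, -0.0, -0.0]
ft_force: [0.1, -0.1, -1.9]
grip_width: 0.629
```

Run:
```python
from m import *
go(.4505,-.2455,0.10,-82.4); tips("w7")
X=np.load("pics/w7.npy")
rect("w7",.08,.20,(.3,.6,-.33,-.16))
```

```text
pos [ 0.4509 -0.2449  0.1149] t 4.83 F [ 0.1 -0.1 -1.9] g 53.7
tool x deg -82.35 tilt [0.0003 0.0004] shift cm [0.06 0.05 1.49] turn 0.001
tip -1 [-31.9 -10.3 -42.5] world z 0.1564 pad x 26.9
tip 1 [ 31.4 -10.4 -42.9] world z 0.1568 pad x 26.5
w7 43759 z 0.1621 rect [ 471.6 -241.9] [154.9  57.3] 7.8 mean [ 0.4865 -0.2398]
   axis deg -172.18
```

View pics/w7.png

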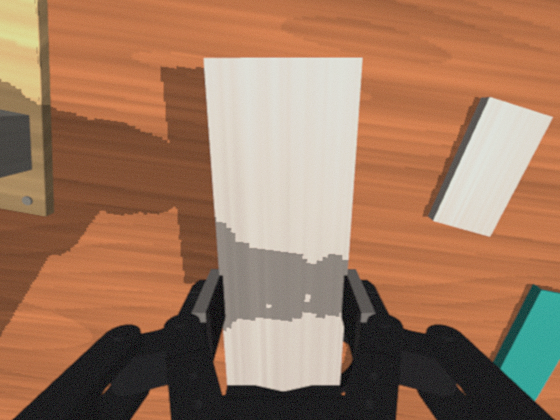

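The lid is lifted level. In the picture its far end is at row 58 and it sits centred between the fingers, and its origin is about 1.7 mm behind the grip centre. Now the turn of +79° in world, which is −1.38 about tool z.

>>> servo_tool --deltas '[[[0, 0, 0], -0.08, 4.5], [[0, 0, 0], -0.12, 4.5], [[0, 0, 0], -0.12, 4.5], [[0, 0, 0], -0.12, 4.5], [[0, 0, 0], -0.12, 4.5], [[0, 0, 0], -0.12, 4.5], [[0, 0, 0], -0.12, 4.5], [[0, 0, 0], -0.12, 4.5], [[0, 0, 0], -0.12, 4.5], [[0, 0, 0], -0.12, 4.5], [[0, 0, 0], -0.12, 4.5], [[0, 0, 0], -0.1, 4.5]]'

```text
clock: 5.88
position: [0.441, -0.2394, 0.0955]
ee_rot: [1.0, -0.001, -0.011, -0.008]
ft_force: [-0.6, -0.0, -1.5]
grip_width: 0.631
```

Run:
```python
from m import *
go(.4757,-.012,0.115,-3.1)
```

```text
pos [ 0.441  -0.2394  0.0955] t 5.88 F [-0.6 -0.  -1.5] g 53.9
tool x deg -0.15 tilt [-0.022   0.0154] shift cm [  3.37 -22.78  -1.68] turn 0.051
```

>>> servo_tool --deltas '[[[0.5, -1, -0.5], 0.02, 4.5], [[0.5, -2.5, -0.5], 0.02, 4.5], [[0.4, -2.5, -0.4], 0.01, 4.5], [[0.4, -2.5, -0.2], 0, 4.5], [[0.4, -2.5, 0], 0, 4.5], [[0.4, -2.5, 0], 0, 4.5], [[0.4, -2.5, 0], 0, 4.5], [[0.3, -2.5, 0], 0, 4.5], [[0.2, -2, 0], 0, 4.5], [[0, -1, 0], 0, 4.5], [[0, 0, 0], 0, 4.5], [[0, 0, 0], 0, 4.5]]'

```text
clock: 6.88
position: [0.4754, -0.0159, 0.0975]
ee_rot: [0.999, -0.025, -0.023, -0.013]
ft_force: [-0.3, -0.5, -1.4]
grip_width: 0.632
```

Run:
```python
from m import *
go(.4757,-.012,0.115,-3.1)
snap("wrist","w8")
X=np.load("pics/w8.npy");print("lid");rect("w8",.13,.2,(.4,.56,-.1,.15))
```

```text
pos [ 0.4754 -0.0159  0.0975] t 6.88 F [-0.3 -0.5 -1.4] g 54.0
tool x deg -2.8 tilt [-0.0461  0.0268] shift cm [-0.08 -0.44 -1.74] turn 0.005
lid
w8 42612 z 0.1455 rect [477.9   4.4] [154.7  57.2] 87.11 mean [0.4787 0.0194]
   axis deg 87.2
```

View pics/w8.png

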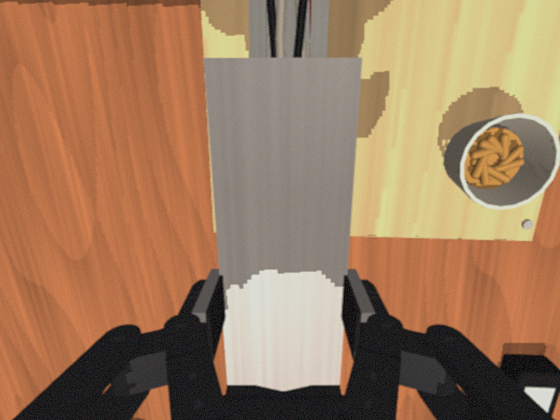

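The wrist view shows the lid hiding the lap, with the trunking lips at columns 250–328 above it and the tub clear at right. The tool has picked up a tilt of (−0.046, 0.027). I'll test whether backing up removes it.

>>> servo_tool --deltas '[[[0, 2, -0.5], 0, 4.5], [[0, 3, -0.5], 0, 4.5], [[0, 3, -0.5], 0, 4.5], [[0, 2, -0.5], 0, 4.5], [[0, 0, 0], 0, 4.5]]'

```text
clock: 7.35
position: [0.4682, -0.127, 0.1139]
ee_rot: [0.999, -0.027, -0.025, -0.012]
ft_force: [0.1, -0.2, -1.5]
grip_width: 0.628
```

Run:
```python
from m import *
go(.4757,-.012,0.115,-3.1)
```

```text
pos [ 0.4682 -0.127   0.1139] t 7.35 F [ 0.1 -0.2 -1.5] g 53.6
tool x deg -3.11 tilt [-0.049   0.0261] shift cm [  0.12 -11.52   0.15] turn -0.0
```

>>> servo_tool --deltas '[[[0, 0, 0], 0, 4.5], [[0, 0, 0], 0, 4.5], [[0, 0, 0], 0, 4.5]]'

```text
clock: 7.6
position: [0.4668, -0.1308, 0.1131]
ee_rot: [0.999, -0.031, -0.025, -0.012]
ft_force: [0.1, 0.1, -2.3]
grip_width: 0.63
```

Run:
```python
from m import *
go(.4757,-.012,0.115,-3.1)
```

```text
pos [ 0.4668 -0.1308  0.1131] t 7.6 F [ 0.1  0.1 -2.3] g 53.8
tool x deg -3.53 tilt [-0.05    0.0262] shift cm [  0.15 -11.91   0.08] turn -0.008
```

>>> servo_tool --deltas '[[[0, 0, 0], 0.12, 4.5], [[0, 0, 0], 0.12, 4.5], [[0, 0, 0], 0.12, 4.5], [[0, 0, 0], 0.12, 4.5], [[0, 0, 0], 0, 4.5], [[0, 0, 0], 0, 4.5]]'

```text
clock: 8.1
position: [0.4662, -0.1263, 0.1119]
ee_rot: [0.962, -0.273, -0.029, -0.006]
ft_force: [-0.4, -0.2, -1.3]
grip_width: 0.632
```

Run:
```python
from m import *
go(.4757,-.012,0.115,-3.1)
```

```text
pos [ 0.4662 -0.1263  0.1119] t 8.1 F [-0.4 -0.2 -1.3] g 54.0
tool x deg -31.7 tilt [-0.0519  0.0274] shift cm [ -5.21 -10.22  -0.04] turn -0.499
```

>>> servo_tool --deltas '[[[0, 0, 0], -0.04, 4.5], [[0, 0, 0], -0.04, 4.5], [[0, 0, 0], -0.04, 4.5], [[0, 0, 0], -0.04, 4.5], [[0, 0, 0], -0.04, 4.5], [[0, 0, 0], -0.04, 4.5], [[0, 0, 0], -0.04, 4.5], [[0, 0, 0], -0.04, 4.5], [[0, 0, 0], -0.04, 4.5], [[0, 0, 0], -0.04, 4.5], [[0, 0, 0], -0.04, 4.5], [[0, 0, 0], 0, 4.5]]'

```text
clock: 9.1
position: [0.4662, -0.1202, 0.1109]
ee_rot: [0.999, -0.013, -0.027, -0.014]
ft_force: [-0.2, 0.3, -1.6]
grip_width: 0.634
```

Run:
```python
from m import *
go(.4757,-.012,0.115,-3.1)
```

```text
pos [ 0.4662 -0.1202  0.1109] t 9.1 F [-0.2  0.3 -1.6] g 54.1
tool x deg -1.44 tilt [-0.0535  0.0284] shift cm [  0.66 -10.85  -0.15] turn 0.029
```

Run:
```python
from m import *
st()
```

```text
{'clock': 9.1, 'position': [0.4662, -0.1202, 0.1109], 'ee_rot': [0.9995, -0.013, -0.0269, -0.0139], 'ft_force': [-0.176, 0.3215, -1.6126], 'torque': [-0.057, -0.092, -0.0139], 'grip_width': 0.6336, 'joint_pos': [0.7603, 0.1923, -0.6415, 1.8587, 0.1004, 1.1869, 0.0582]}
```

```bash
cat >> m.py <<'E'
def plane(P):
    c=P.mean(0);n=np.linalg.svd(P-c,full_matrices=False)[2][2];n*=np.sign(n[2])
    g=abs((P-c)@n)<.003;c=P[g].mean(0);n=np.linalg.svd(P[g]-c,full_matrices=False)[2][2];return (n*np.sign(n[2])).round(4),c.round(4)
def lidplane(n):
    p,d=snap("wrist",n);X=np.load(f"pics/{n}.npy");o=telemetry.get_obs();z=o["position"][2]+.047
    m=np.zeros(d.shape,bool);m[65:320,225:340]=1;print("lid plane",*plane(X[m&(abs(X[...,2]-z)<.012)]))
    m=abs(X[...,2])<.006;print("bench",m.sum(),*plane(X[m]) if m.sum()>500 else "")
E
python3 - <<'E'
from m import *
lidplane("w9");go(.4757,-.012,0.115,-3.1);st()
E
```

```text
lid plane [ 0.0526 -0.027   0.9983] [ 0.469  -0.0749  0.1593]
bench 119531 [-1.6e-03  9.0e-04  1.0e+00] [ 4.119e-01 -1.243e-01 -3.000e-04]
pos [ 0.4662 -0.1202  0.1109] t 9.15 F [ 0.2 -0.  -2.1] g 54.2
tool x deg -1.6 tilt [-0.0535  0.0285] shift cm [  0.63 -10.85  -0.15] turn 0.026
{'clock': 9.15, 'position': [0.4662, -0.1202, 0.1109], 'ee_rot': [0.9994, -0.0143, -0.027, -0.0139], 'ft_force': [0.2389, -0.0384, -2.0552], 'torque': [-0.042, -0.1074, 0.0099], 'grip_width': 0.6347, 'joint_pos': [0.7601, 0.1922, -0.6413, 1.8587, 0.1003, 1.1869, 0.0555]}
```

Run:
```python
from m import *
th=np.radians(86.9)
def trunk(n,zr=(.055,.072),box=(.42,.56,-.06,.6)):
    X=np.load(f"pics/{n}.npy");m=(X[...,2]>zr[0])&(X[...,2]<zr[1])&(X[...,0]>box[0])&(X[...,0]<box[1])&(X[...,1]>box[2])&(X[...,1]<box[3]);return X[m]
for n in("w1","w2","w8","w9"):
    P=trunk(n)
    if len(P)<50: print(n,len(P));continue
    print(n,len(P),"y",np.percentile(P[:,1],[0.5,3,99]).round(4),"z",np.median(P[:,2]).round(4))
    for y0 in np.arange(-.04,.16,.02):
        q=P[abs(P[:,1]-y0)<.01]
        if len(q)>30: print("   y",round(y0,3),"x edges",np.percentile(q[:,0],[1,99]).round(4),"mid",np.percentile(q[:,0],[1,99]).mean().round(4))
for n in("top0","scene0"):
    P=trunk(n,(.055,.08),(.42,.56,-.08,.6));print(n)
    for y0 in np.arange(-.05,.56,.02):
        q=P[abs(P[:,1]-y0)<.01]
        if len(q)>10: print("   %.3f"%y0,np.percentile(q[:,0],[2,98]).round(4),"z",np.percentile(q[:,2],[50,90]).round(4))
```

```text
w1 1656 y [-0.0287 -0.0279  0.0269] z 0.0612
   y -0.02 x edges [0.4516 0.4977] mid 0.4746
   y 0.0 x edges [0.4527 0.499 ] mid 0.4759
   y 0.02 x edges [0.454 0.5  ] mid 0.477
w2 1837 y [-0.0286 -0.0278  0.0347] z 0.0613
   y -0.02 x edges [0.4517 0.4979] mid 0.4748
   y 0.0 x edges [0.4526 0.4991] mid 0.4758
   y 0.02 x edges [0.454  0.5004] mid 0.4772
   y 0.04 x edges [0.4547 0.5006] mid 0.4777
w8 2014 y [0.0935 0.095  0.1246] z 0.0617
   y 0.1 x edges [0.4588 0.5044] mid 0.4816
   y 0.12 x edges [0.4595 0.5051] mid 0.4823
w9 1898 y [-0.0083 -0.0071  0.0238] z 0.0617
   y 0.0 x edges [0.4529 0.4985] mid 0.4757
   y 0.02 x edges [0.4535 0.4993] mid 0.4764
top0
   -0.030 [0.4496 0.4932] z [0.0627 0.0658]
   -0.010 [0.4498 0.4966] z [0.0619 0.0676]
   0.010 [0.4519 0.4965] z [0.0629 0.0678]
   0.030 [0.4526 0.4989] z [0.0628 0.0679]
   0.050 [0.4543 0.4986] z [0.0633 0.0662]
   0.070 [0.455  0.5015] z [0.0629 0.0671]
   0.090 [0.457  0.5019] z [0.0636 0.0664]
   0.110 [0.4577 0.5018] z [0.0622 0.0666]
   0.130 [0.4518 0.5147] z [0.0651 0.0729]
   0.150 [0.4499 0.515 ] z [0.0702 0.07
[... 1290 characters left out ...]
0646 0.0673]
   0.210 [0.4643 0.5193] z [0.0641 0.0667]
   0.230 [0.4627 0.5199] z [0.0646 0.0669]
   0.250 [0.4648 0.5205] z [0.0648 0.0677]
   0.270 [0.4647 0.5221] z [0.0644 0.0673]
   0.290 [0.4671 0.5233] z [0.0648 0.0669]
   0.310 [0.4671 0.5253] z [0.0648 0.0672]
   0.330 [0.47   0.5255] z [0.0651 0.0676]
   0.350 [0.4699 0.5258] z [0.064  0.0672]
   0.370 [0.472  0.5283] z [0.0645 0.068 ]
   0.390 [0.4726 0.5286] z [0.0649 0.0674]
   0.410 [0.4746 0.5305] z [0.0648 0.067 ]
   0.430 [0.4758 0.5325] z [0.0646 0.0676]
   0.450 [0.4768 0.5328] z [0.0645 0.0669]
   0.470 [0.4764 0.5339] z [0.0647 0.0672]
   0.490 [0.4797 0.5357] z [0.0653 0.0684]
   0.510 [0.4807 0.5358] z [0.0651 0.0673]
```

The trunking line from the wrist depth is mid x = 0.4757+0.055·y, with the open end at y=−0.0285. That puts the lap mouth at about (0.4832, 0.136), and top and scene agree with the hood starting at ≈0.135. Approaching over the open stretch, with the lid end held short of the mouth.

>>> servo_tool --deltas '[[[0.2, -1, 0], 0.01, 4.5], [[0.1, -1.5, 0], 0.01, 4.5], [[0.1, -1.5, 0.4], 0.01, 4.5], [[0.1, -1.5, 0.4], 0, 4.5], [[0.1, -1.5, 0.4], 0, 4.5], [[0.1, -1.5, 0.4], 0, 4.5], [[0.1, -1.5, 0.4], 0, 4.5], [[0.1, -1.5, 0.4], 0, 4.5], [[0.1, -1.5, 0.4], 0, 4.5], [[0, -0.8, 0.2], 0, 4.5], [[0, 0, 0], 0, 4.5], [[0, 0, 0], 0, 4.5]]'

```text
clock: 10.15
position: [0.482, 0.0248, 0.0828]
ee_rot: [0.999, -0.026, -0.027, -0.013]
ft_force: [-0.1, -0.2, -1.2]
grip_width: 0.626
```

Run:
```python
from m import *
lidplane("w10");go(.4746,.0272,0.05,-3.15)
```

```text
lid plane [ 0.0518 -0.0268  0.9983] [0.486  0.0701 0.1311]
bench 84604 [-1.6e-03  9.0e-04  1.0e+00] [ 3.727e-01  2.180e-02 -3.000e-04]
pos [0.482  0.0246 0.0828] t 10.2 F [-1.2 -0.2 -1.1] g 53.6
tool x deg -2.95 tilt [-0.0529  0.0281] shift cm [-0.57 -0.14  3.32] turn 0.004
```

>>> servo_tool --deltas '[[[-0.3, -0.1, 0.8], 0.004, 4.5], [[-0.25, 0, 1], 0, 4.5], [[0, 0, 0.9], 0, 4.5], [[0, 0, 0.4], 0, 4.5], [[0, 0, 0], 0, 4.5], [[0, 0, 0], 0, 4.5]]'

```text
clock: 10.7
position: [0.4736, 0.0229, 0.0484]
ee_rot: [0.999, -0.031, -0.027, -0.013]
ft_force: [-0.9, -0.2, -1.7]
grip_width: 0.63
```

```bash
cat >> m.py <<'E'
def lidpos(n):
    p,d=snap("wrist",n);X=np.load(f"pics/{n}.npy");o=telemetry.get_obs();z=o["position"][2]+.047
    s=p.astype(int);m=(abs(X[...,2]-z)<.012)&(s.max(-1)-s.min(-1)<45)&(s.min(-1)>60)&(abs(X[...,0]-o["position"][0])<.05);m[320:]=0
    q,l,a,c=cv2.connectedComponentsWithStats(m.astype(np.uint8));m=l==1+a[1:,4].argmax()
    pl=plane(X[m]);P=X[m&(abs((X-pl[1])@pl[0])<.0012)];r=cv2.minAreaRect((P[:,:2]*1000).astype(np.float32));b=cv2.boxPoints(r)
    f=b[np.argsort(b[:,1])][-2:];u=np.array([.055,.9985]);v=np.array([.9985,-.055])
    c=f.mean(0)/1000;M=np.array([.4832,.136]);e=np.linalg.eigh(np.cov(P[:,:2].T))[1][:,1]
    print("plane",pl[0],"size",np.round(r[1],1),"end mid",c.round(4),"zend",P[P[:,1]>c[1]-.006][:,2].mean().round(4),"from mouth along",((c-M)@u*1000).round(1),"across",((c-M)@v*1000).round(1),"centre across",(((c-M)@v*1000)-100*((e*np.sign(e[1]))@v)).round(1),"deg",np.degrees(np.arctan(e[1]/e[0])).round(2))
E
python3 - <<'E'
from m import *
lidpos("w11");go(.4746,.0272,0.0175,-3.15)
E
```

```text
plane [ 0.053  -0.0252  0.9983] size [111.9  68.2] end mid [0.4825 0.1202] zend 0.0979 from mouth along -15.8 across 0.2 centre across -0.3 deg 86.54
pos [0.4736 0.0228 0.0485] t 10.75 F [ 0.1  0.5 -1.9] g 53.8
tool x deg -3.5 tilt [-0.0536  0.0268] shift cm [ 0.24 -0.37  3.1 ] turn -0.006
```

>>> servo_tool --deltas '[[[0.05, 0, 0.8], -0.004, 4.5], [[0.05, 0, 0.9], 0, 4.5], [[0.05, 0, 0.6], 0, 4.5], [[0, 0, 0.2], 0, 4.5], [[0, 0, 0], 0, 4.5], [[0, 0, 0], 0, 4.5]]'

```text
clock: 11.25
position: [0.4743, 0.0235, 0.0209]
ee_rot: [0.999, -0.029, -0.027, -0.013]
ft_force: [0.3, 0.6, -1.0]
grip_width: 0.631
```

Run:
```python
from m import *
lidpos("w12");go(.4746,.0272,0.0175,-3.15)
```

```text
plane [ 0.0495 -0.0203  0.9986] size [130.  69.] end mid [0.4838 0.1391] zend 0.0692 from mouth along 3.1 across 0.5 centre across -2.2 deg 85.32
pos [0.4743 0.0235 0.021 ] t 11.3 F [-0.1 -0.2 -2.4] g 53.8
tool x deg -3.24 tilt [-0.053   0.0271] shift cm [ 0.02 -0.36  0.36] turn -0.002
```

>>> servo_tool --deltas '[[[0, 0, 0.2], 0, 4.5], [[0, 0, 0.2], 0, 4.5], [[0, 0, 0.2], 0, 4.5], [[0, 0, 0.2], 0, 4.5]]'

```text
clock: 11.63
position: [0.4753, 0.0235, 0.018]
ee_rot: [0.999, -0.029, -0.026, -0.011]
ft_force: [-10.0, -0.3, 26.9]
grip_width: 0.628
```

Run:
```python
from m import *
go(.4746,.0272,0.0175,-3.15)
```

```text
pos [0.4753 0.0235 0.018 ] t 11.63 F [-10.   -0.3  26.9] g 53.6
tool x deg -3.25 tilt [-0.0515  0.0232] shift cm [-0.09 -0.37  0.06] turn -0.002
```

>>> servo_tool --deltas '[[[0, 0, 0.15], 0, 4.5], [[0, 0, 0.15], 0, 4.5], [[0, 0, 0.15], 0, 4.5], [[0, 0, 0.15], 0, 4.5], [[0, 0, 0.15], 0, 4.5], [[0, 0, 0.15], 0, 4.5]]'

```text
clock: 12.13
position: [0.4787, 0.0235, 0.0177]
ee_rot: [0.999, -0.028, -0.022, -0.008]
ft_force: [-11.2, -1.2, 22.6]
grip_width: 0.629
```

Run:
```python
from m import *
st();go(.4746,.0272,0.0175,-3.15)
```

```text
{'clock': 12.1333, 'position': [0.4787, 0.0235, 0.0177], 'ee_rot': [0.9993, -0.0283, -0.0224, -0.0077], 'ft_force': [-11.2479, -1.1986, 22.6066], 'torque': [-0.4205, 2.24, -0.0056], 'grip_width': 0.6291, 'joint_pos': [0.5084, 0.3222, -0.7108, 1.9581, 0.2206, 0.9885, -0.3637]}
pos [0.4787 0.0235 0.0177] t 12.13 F [-11.2  -1.2  22.6] g 53.7
tool x deg -3.22 tilt [-0.0444  0.0166] shift cm [-0.43 -0.35  0.05] turn -0.001
```

>>> servo_tool --deltas '[[[-0.1, 0, 0.2], 0, 4.5], [[-0.1, 0, 0.2], 0, 4.5], [[-0.1, 0, 0.2], 0, 4.5], [[-0.05, 0, 0.2], 0, 4.5], [[-0.05, 0, 0.2], 0, 4.5], [[-0.05, 0, 0.2], 0, 4.5], [[-0.05, 0, 0.2], 0, 4.5], [[-0.05, 0, 0.2], 0, 4.5]]'

```text
clock: 12.8
position: [0.4792, 0.023, 0.0175]
ee_rot: [0.999, -0.028, -0.016, -0.002]
ft_force: [-11.9, -1.2, 26.1]
grip_width: 0.63
```

Run:
```python
from m import *
st();go(.4746,.0272,0.0175,-3.15)
```

```text
{'clock': 12.8, 'position': [0.4792, 0.023, 0.0175], 'ee_rot': [0.9995, -0.0283, -0.0164, -0.0021], 'ft_force': [-11.8713, -1.2153, 26.1192], 'torque': [-0.3425, 2.0322, 0.0551], 'grip_width': 0.6302, 'joint_pos': [0.5016, 0.3137, -0.7101, 1.9674, 0.2317, 0.9774, -0.378]}
pos [0.4792 0.023  0.0175] t 12.8 F [-11.9  -1.2  26.1] g 53.8
tool x deg -3.25 tilt [-0.0327  0.005 ] shift cm [-0.48 -0.4   0.01] turn -0.002
```

>>> servo_tool --deltas '[[[-0.2, 0, 0.2], 0, 4.5], [[-0.2, 0, 0.2], 0, 4.5], [[-0.2, 0, 0.2], 0, 4.5], [[-0.2, 0, 0.2], 0, 4.5], [[-0.2, 0, 0.2], 0, 4.5], [[-0.2, 0, 0.2], 0, 4.5]]'

```text
clock: 13.3
position: [0.4802, 0.0228, 0.017]
ee_rot: [1.0, -0.029, -0.003, 0.0]
ft_force: [-2.4, -1.6, 15.1]
grip_width: 0.63
```

Run:
```python
from m import *
st();go(.4770,.0260,0.0175,-3.15);lidpos("w13")
X=np.load("pics/w13.npy");o=telemetry.get_obs()
for v in(150,200,250):
    q=X[v];k=(abs(q[:,2]-.0645)<.006)&(abs(q[:,0]-.478)<.045);print(v,"y",q[k,1].mean().round(4),"x",q[k,0].min().round(4),q[k,0].max().round(4),"z",q[k,2][:3].round(4),q[k,2][-3:].round(4))
```

```text
{'clock': 13.3, 'position': [0.4802, 0.0228, 0.017], 'ee_rot': [0.9996, -0.0288, -0.0031, 0.0001], 'ft_force': [-2.3952, -1.5943, 15.0891], 'torque': [-0.3331, 0.2031, -0.0023], 'grip_width': 0.6301, 'joint_pos': [0.5039, 0.2946, -0.7126, 1.9892, 0.2348, 0.9461, -0.3848]}
pos [0.4802 0.0228 0.017 ] t 13.3 F [-2.4 -1.6 15.1] g 53.8
tool x deg -3.3 tilt [-0.0061  0.    ] shift cm [-0.34 -0.3  -0.05] turn -0.003
plane [0.0034 0.0079 1.    ] size [129.3  67. ] end mid [0.4838 0.1389] zend 0.063 from mouth along 2.9 across 0.4 centre across 0.4 deg 86.82
150 y 0.0887 x 0.4554 0.5116 z [0.0647 0.0643 0.064 ] [0.0644 0.0647 0.064 ]
200 y 0.0685 x 0.4543 0.5106 z [0.0645 0.0642 0.0631] [0.0639 0.0646 0.0641]
250 y 0.046 x 0.4529 0.5095 z [0.0647 0.065  0.0642] [0.0656 0.0642 0.0639]
```

View pics/w13.png

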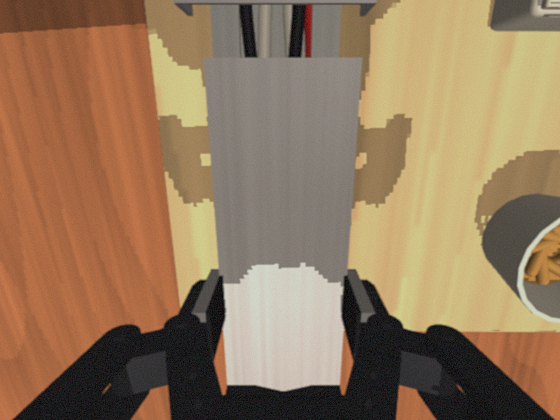

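The lid is now flat on the lips: its plane is level and the top is at 0.0645. In the picture the lid end spans columns 205–360 against the lips at 212–340 and the hood at 183–372, so it sits about 3 mm too far to +x. I'll centre it and then slide.

>>> servo_tool --deltas '[[[-0.2, 0, 0], 0, 4.5], [[-0.15, 0, 0.05], 0, 4.5], [[-0.1, 0, 0.05], 0, 4.5], [[0, 0, 0.05], 0, 4.5]]'

```text
clock: 13.68
position: [0.4769, 0.023, 0.017]
ee_rot: [1.0, -0.029, -0.001, 0.0]
ft_force: [-5.2, -0.9, 13.0]
grip_width: 0.631
```

```bash
cat >> m.py <<'E'
def mid(n):
    snap("wrist",n);X=np.load(f"pics/{n}.npy")
    for v in(150,200,250):
        q=X[v];k=(abs(q[:,2]-.0645)<.006)&(abs(q[:,0]-.478)<.045);q=q[k];print(v,"y",q[:,1].mean().round(4),"mid off line mm",(((q[:,0].min()+q[:,0].max())/2-.4757-.055*q[:,1].mean())*1000).round(1),"w",((np.ptp(q[:,0]))*1000).round(1),"z",q[:,2].mean().round(4))
E
python3 - <<'E'
from m import *
go(.4770,.0260,0.0175,-3.15);mid("w14")
E
```

```text
pos [0.4769 0.023  0.017 ] t 13.68 F [-5.2 -0.9 13. ] g 53.9
tool x deg -3.31 tilt [-0.0023 -0.0009] shift cm [-0.   -0.3  -0.05] turn -0.003
150 y 0.089 mid off line mm -0.8 w 56.5 z 0.0643
200 y 0.0687 mid off line mm -0.7 w 56.6 z 0.0643
250 y 0.0462 mid off line mm -0.8 w 56.2 z 0.0643
```

>>> servo_tool --deltas '[[[0.02, -0.4, 0.04], 0, 4.5], [[0.02, -0.5, 0.04], 0, 4.5], [[0, -0.5, 0.04], 0, 4.5], [[0, -0.5, 0.04], 0, 4.5], [[0, -0.3, 0.04], 0, 4.5], [[0, 0, 0.04], 0, 4.5]]'

```text
clock: 14.23
position: [0.4811, 0.041, 0.017]
ee_rot: [1.0, -0.031, 0.001, 0.004]
ft_force: [-4.5, 0.6, 10.3]
grip_width: 0.632
```

Run:
```python
from m import *
go(.4797,.0727,0.0175,-3.15);mid("w15")
```

```text
pos [0.4811 0.041  0.017 ] t 14.23 F [-4.5  0.6 10.3] g 54.0
tool x deg -3.58 tilt [ 0.001  -0.0072] shift cm [-0.34 -3.15 -0.08] turn -0.008
150 y 0.1074 mid off line mm 2.6 w 56.7 z 0.0643
200 y 0.0871 mid off line mm 2.5 w 56.4 z 0.0641
250 y 0.0646 mid off line mm 2.6 w 56.6 z 0.0642
```

>>> servo_tool --deltas '[[[-0.2, 0, 0.03], -0.008, 4.5], [[-0.15, 0, 0.03], 0, 4.5], [[-0.05, 0, 0.03], 0, 4.5], [[-0.08, -0.3, 0.04], 0, 4.5], [[-0.08, -0.4, 0.04], 0, 4.5], [[-0.08, -0.3, 0.04], 0, 4.5], [[-0.03, 0, 0.04], 0, 4.5]]'

```text
clock: 14.87
position: [0.4787, 0.0484, 0.0171]
ee_rot: [1.0, -0.029, 0.004, 0.005]
ft_force: [-0.9, 3.4, 7.0]
grip_width: 0.631
```

Run:
```python
from m import *
go(.4797,.0727,0.0175,-3.15);mid("w16")
```

```text
pos [0.4787 0.0484 0.0171] t 14.87 F [-0.9  3.4  7. ] g 53.8
tool x deg -3.32 tilt [ 0.0078 -0.011 ] shift cm [-0.04 -2.43 -0.07] turn -0.003
150 y 0.115 mid off line mm -0.8 w 56.7 z 0.0644
200 y 0.0948 mid off line mm -0.9 w 56.4 z 0.0645
250 y 0.0722 mid off line mm -0.8 w 56.8 z 0.0644
```

>>> servo_tool --deltas '[[[-0.05, -0.3, 0.08], 0, 4.5], [[-0.06, -0.5, 0.08], 0, 4.5], [[-0.06, -0.5, 0.08], 0, 4.5], [[-0.06, -0.4, 0.08], 0, 4.5], [[-0.03, 0, 0.08], 0, 4.5]]'

```text
clock: 15.33
position: [0.4807, 0.0584, 0.0172]
ee_rot: [0.999, -0.032, 0.007, 0.011]
ft_force: [-4.7, 3.5, 13.6]
grip_width: 0.631
```

Run:
```python
from m import *
go(.4797,.0727,0.0175,-3.15);mid("w17")
```

```text
pos [0.4807 0.0584 0.0172] t 15.33 F [-4.7  3.5 13.6] g 53.9
tool x deg -3.7 tilt [ 0.0127 -0.0216] shift cm [-0.19 -1.42 -0.06] turn -0.01
150 y 0.1256 mid off line mm 0.8 w 56.3 z 0.0645
200 y 0.1054 mid off line mm 0.6 w 56.1 z 0.0646
250 y 0.0828 mid off line mm 0.7 w 56.2 z 0.0645
```

>>> servo_tool --deltas '[[[-0.1, -0.3, 0.04], -0.008, 4.5], [[-0.08, -0.4, 0.04], 0, 4.5], [[-0.08, -0.4, 0.04], 0, 4.5], [[-0.06, -0.3, 0.04], 0, 4.5], [[-0.03, -0.2, 0.04], 0, 4.5]]'

```text
clock: 15.8
position: [0.4807, 0.0697, 0.0173]
ee_rot: [0.999, -0.031, 0.009, 0.014]
ft_force: [-0.6, -5.0, 10.6]
grip_width: 0.632
```

Run:
```python
from m import *
go(.4797,.0727,0.0175,-3.15);mid("w18")
```

```text
pos [0.4807 0.0697 0.0173] t 15.8 F [-0.6 -5.  10.6] g 54.0
tool x deg -3.52 tilt [ 0.0163 -0.0282] shift cm [-0.12 -0.29 -0.03] turn -0.007
150 y 0.1379 mid off line mm 0.6 w 66.8 z 0.0689
200 y 0.1171 mid off line mm -0.1 w 56.7 z 0.0647
250 y 0.0945 mid off line mm -0.4 w 56.4 z 0.0646
```

>>> servo_tool --deltas '[[[-0.05, -0.2, 0.06], -0.005, 4.5], [[-0.03, -0.25, 0.06], 0, 4.5], [[-0.03, -0.25, 0.06], 0, 4.5]]'

```text
clock: 16.1
position: [0.4815, 0.0722, 0.0173]
ee_rot: [0.999, -0.03, 0.009, 0.017]
ft_force: [-3.0, -12.7, 15.7]
grip_width: 0.631
```

Run:
```python
from m import *
go(.4797,.0727,0.0175,-3.15);lidplane("w19")
X=np.load("pics/w19.npy");m=np.zeros(X.shape[:2],bool);m[175:300,235:330]=1
print("lid only",*plane(X[m&(abs(X[...,2]-.0645)<.004)]))
for u in(260,290,310): print(u,[(v,X[v,u,1:].round(4).tolist()) for v in range(120,176,6)])
```

```text
pos [0.4815 0.0722 0.0173] t 16.1 F [ -3.  -12.7  15.7] g 53.9
tool x deg -3.47 tilt [ 0.0179 -0.0346] shift cm [-0.19 -0.03 -0.02] turn -0.006
lid plane [-0.0174 -0.0532  0.9984] [0.4826 0.1208 0.0663]
bench 58918 [-1.6e-03  9.0e-04  1.0e+00] [ 0.3657  0.0951 -0.0004]
lid only [-0.0197  0.0025  0.9998] [0.4815 0.1029 0.0646]
260 [(120, [0.1522, 0.0699]), (126, [0.15, 0.0685]), (132, [0.148, 0.0699]), (138, [0.1457, 0.0681]), (144, [0.1438, 0.0699]), (150, [0.1413, 0.0682]), (156, [0.1392, 0.0686]), (162, [0.1361, 0.0645]), (168, [0.1338, 0.0647]), (174, [0.1313, 0.0643])]
290 [(120, [0.1514, 0.069]), (126, [0.1493, 0.0689]), (132, [0.1472, 0.0686]), (138, [0.1451, 0.0686]), (144, [0.143, 0.0695]), (150, [0.1408, 0.0696]), (156, [0.1384, 0.0682]), (162, [0.1353, 0.0643]), (168, [0.1328, 0.0637]), (174, [0.1309, 0.0658])]
310 [(120, [0.1509, 0.0681]), (126, [0.1489, 0.0689]), (132, [0.1468, 0.069]), (138, [0.1446, 0.0686]), (144, [0.1424, 0.0687]), (150, [0.1404, 0.0696]), (156, [0.138, 0.0688]), (162, [0.1347, 0.0639]), (168, [0.1326, 0.065]), (174, [0.1304, 0.0657])]
```

View pics/w19.png

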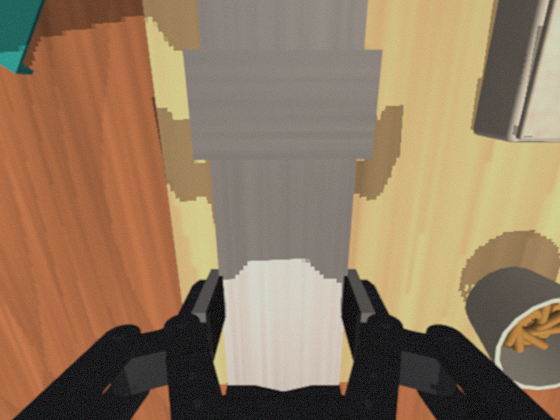

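>>> servo_tool --deltas '[[[0.1, -0.05, 0.2], 0, 4.5], [[0.1, -0.05, 0.2], 0, 4.5], [[0.1, -0.05, 0.2], 0, 4.5], [[0.1, -0.05, 0.2], 0, 4.5], [[0.05, -0.05, 0.2], 0, 4.5]]'

```text
clock: 16.57
position: [0.481, 0.0715, 0.017]
ee_rot: [0.999, -0.031, 0.003, 0.025]
ft_force: [-13.7, -5.9, 39.3]
grip_width: 0.631
```

```bash
cat >> m.py <<'E'
def fin(n):
    o=telemetry.get_obs();print("tau",np.round(o["torque"],2));go(.4797,.0727,0.0175,-3.15);snap("wrist",n)
    X=np.load(f"pics/{n}.npy");m=np.zeros(X.shape[:2],bool);m[175:300,235:330]=1
    print("lid only",*plane(X[m&(abs(X[...,2]-.0645)<.004)]))
    for v in(185,215,250):
        q=X[v];k=(abs(q[:,2]-.0645)<.004)&(abs(q[:,0]-.478)<.045);q=q[k];print(v,"y",q[:,1].mean().round(4),"off line",(((q[:,0].min()+q[:,0].max())/2-.4757-.055*q[:,1].mean())*1000).round(1),"z",q[:,2].mean().round(4))
    h=X[75:145,215:350];print("hood",*plane(h.reshape(-1,3)))
E
python3 - <<'E'
from m import *
fin("w20")
E
```

```text
tau [-0.7   3.62  0.26]
pos [0.481  0.0715 0.017 ] t 16.57 F [-13.7  -5.9  39.3] g 53.9
tool x deg -3.55 tilt [ 0.0049 -0.0495] shift cm [-0.14 -0.11 -0.06] turn -0.007
lid only [-6.5e-03  8.0e-04  1.0e+00] [0.4816 0.1031 0.0644]
185 y 0.1266 off line 0.3 z 0.0644
215 y 0.1138 off line 0.4 z 0.0644
250 y 0.0977 off line 0.1 z 0.0644
hood [-0.0047 -0.033   0.9994] [0.4848 0.1551 0.0688]
```

>>> servo_tool --deltas '[[[0.02, 0, 0], 0, 4.5], [[0, -0.15, 0.06], 0, 4.5], [[0, -0.2, 0.08], 0, 4.5], [[0.02, -0.2, 0.08], 0, 4.5], [[0.02, 0, 0.08], 0, 4.5], [[0.02, 0, 0.08], 0, 4.5]]'

```text
clock: 17.12
position: [0.4807, 0.071, 0.0171]
ee_rot: [0.999, -0.032, 0.001, 0.031]
ft_force: [-6.1, -2.3, 17.1]
grip_width: 0.628
```

Run:
```python
from m import *
fin("w21");p,d=snap("scene","scene2");X=np.load("pics/scene2.npy")
m=(X[...,2]>.055)&(X[...,2]<.072)&(X[...,0]>.44)&(X[...,0]<.53)&(X[...,1]>-.06)&(X[...,1]<.07);P=X[m];print("scene near end y min",np.percentile(P[:,1],[.5,2,5]).round(4),"z near end",np.median(P[P[:,1]<-.01][:,2]).round(4))
A=np.load("pics/scene0.npy");m=(A[...,2]>.055)&(A[...,2]<.072)&(A[...,0]>.44)&(A[...,0]<.53)&(A[...,1]>-.06)&(A[...,1]<.07);print("before",np.percentile(A[m][:,1],[.5,2,5]).round(4))
cv2.imwrite("pics/c3.png",cv2.resize(p[110:250,230:430],None,fx=4,fy=4,interpolation=cv2.INTER_CUBIC))
```

```text
tau [0.51 1.44 0.31]
pos [0.4807 0.071  0.0171] t 17.12 F [-6.1 -2.3 17.1] g 53.6
tool x deg -3.72 tilt [ 0.0007 -0.0613] shift cm [-0.11 -0.16 -0.05] turn -0.01
lid only [-0.0042  0.0012  1.    ] [0.4816 0.1032 0.0643]
185 y 0.1268 off line 0.3 z 0.0642
215 y 0.114 off line 0.3 z 0.0643
250 y 0.0978 off line 0.2 z 0.0643
hood [-0.0043 -0.0441  0.999 ] [0.485  0.1552 0.0689]
scene near end y min [-0.0271 -0.026  -0.0247] z near end 0.0637
before [-0.0278 -0.0269 -0.0262]
```

View pics/c3.png

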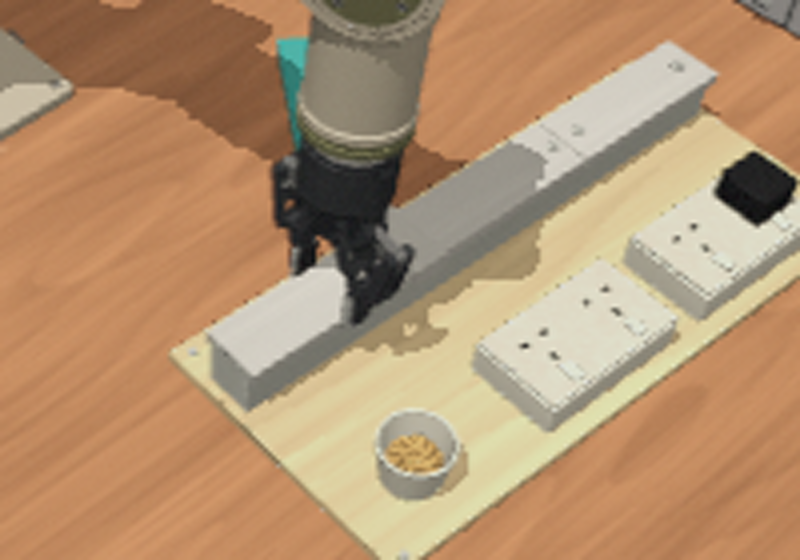

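Run:
```python
from m import *
st();fin("w22");o=telemetry.get_obs();print(np.abs(o["joint_velocities"]).max());
print(order.hand_in())
```

```text
{'clock': 17.2167, 'position': [0.4806, 0.071, 0.0171], 'ee_rot': [0.999, -0.0324, 0.0013, 0.0307], 'ft_force': [-5.3067, -1.8381, 18.2097], 'torque': [0.3864, 1.5743, 0.4298], 'grip_width': 0.6306, 'joint_pos': [0.3617, 0.3125, -0.7214, 1.9736, 0.3192, 0.9746, -0.5883]}
tau [0.39 1.57 0.43]
pos [0.4806 0.071  0.0171] t 17.22 F [-5.3 -1.8 18.2] g 53.9
tool x deg -3.71 tilt [ 0.0006 -0.0614] shift cm [-0.1  -0.16 -0.05] turn -0.01
lid only [-3.8e-03  9.0e-04  1.0e+00] [0.4816 0.1032 0.0643]
185 y 0.1268 off line 0.4 z 0.0643
215 y 0.114 off line 0.3 z 0.0644
250 y 0.0979 off line 0.2 z 0.0645
hood [-0.0025 -0.0193  0.9998] [0.485  0.1552 0.0689]
0.0019551425654629347
the job is handed in; nothing more can be done
None
```

I slid the long lid home under the lap and handed the job in at 17.2 s, with the gripper still holding the lid and pressing it down. No verdict was reported.

**Last checks:**
- **Level and height:** the lid is level to about 0.004 rad and its top face is at 0.0643–0.0645 m, against 0.0645 m when seated.
- **Alignment:** the lid is within 0.4 mm of the trunking's centre line.
- **Depth under the lap:** the lid's free end is flush with the trunking's open end to about 1 mm. I also felt a push-back of about 13 N at the stop, so I take it as fully home.
- **Pressing:** the wrist reads about 18 N upwards, and the arm is at rest.
- **Screwed lid:** the lap's top reads 0.069 m, so I saw no lifting. I had no direct reading of its angle, and the plane fitted to it was noisy.
- **Other things on the bench:** I never touched the offcut, tub, screwdriver, charger or tape, but I did not measure their positions again at the end.

**What disagreed with the description:**
- **Finger tips:** they sit about 40 mm behind the reported TCP, so my first grasp closed above the lid. I corrected for it from depth images.
- **Tool tilt while carrying:** the tool picked up about 0.06 rad of tilt, which I removed by pressing the lid flat on the trunking before sliding it in.
- **Tool tilt at the end:** the tool is pitched about 0.06 rad in the grip, although the lid itself is level.

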